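# Step the photometer carrier from blank to sample and hold the measuring key half pressed

## Task

On the manual photometer stage, use the knob of the sample carrier to bring the round cell (the blank) centred under the fixed pointer and leave it there for about a second, then bring the square cell (the sample) centred under the pointer. With the sample there, press the spring-loaded measuring key half-way down (10 mm of its 20 mm; never to the bottom, which clears the reading) and keep holding it: your program finishes while the key is still held half-way. Do not disturb the flasks and the tray.

Things in the scene. Friction and masses are not known exactly. Their poses are not given: they have to be found in the camera images.
- stage: photometer stage, grey base 330 x 170 x 30 mm fixed on the table. Origin on the table straight below the pointer tip; x points away from the robot along the in-feed slide, y left along the cross slide. Base from x = -220 to +110 mm. A column at x = +90 mm carries a level bracket arm (x = -17 to +103 mm, 14 mm wide, 119 to 135 mm above the table) from which the dark nozzle hangs
- pointer_tip (a point): lower end (5 mm wide) of the fixed dark nozzle, the pointer, 79 mm above the table; the carrier passes 9 mm below it
- infeed (a joint): in-feed slide of the carrier along the stage's x, m: 0 = nearest the robot, 0.095 = furthest in. Plain friction of about 2 N, no spring: it stays where it is left
- cross (a joint): cross slide of the carrier along the stage's y, m: -0.04 to +0.04, 0 = centred. Friction about 2 N, no spring: it stays where left. Both slides move together, so the knob can be moved anywhere in the plane; the carrier never turns on the stage
- handle (a point): centre of the black knob's head: a cylinder 26 mm in diameter, 26 mm high (96 to 122 mm above the table, centre 109 mm) on a 14 mm stem, near the robot-side end of the aluminium carrier plate (180 x 120 x 12 mm, top 70 mm above the table). It moves the carrier both ways. Axes as the stage's
- round_cell (a point): centre of the upper face of the round cell (black-rimmed glass disc, 32 mm in diameter, 3.5 mm high) on the carrier; it lies 130 mm in stage x and +20 mm in stage y from the knob
- square_cell (a point): centre of the upper face of the square cell (black-rimmed glass square, 32 mm, 3.5 mm high) on the carrier; it lies 100 mm in stage x and -22 mm in stage y from the knob
- key_unit: grey control box 150 x 120 x 55 mm fixed on the table, left or right of the stage; origin under its centre, x away from the robot, z up. The measuring key stands on its top 30 mm beyond its centre in x, in a steel collar 48 mm wide and 6 mm high; the small keypad on its robot side is a dummy
- key (a joint): travel of the measuring key straight down, m: 0 = up, 0.020 = bottom. Spring: about 3 N to start it moving, 7 N at 10 mm, 11 N at the bottom; it springs back when released
- key_top (a point): centre of the top face of the key's black round head (40 mm in diameter, 12 mm thick on a steel stem), 97 mm above the table when up; it moves with the key
- tray: white tray 170 x 130 x 22 mm with four clear cuvettes up to 50 mm high, on the other side of the stage from the key unit; origin under its centre. Leave alone
- flask_a: empty glass volumetric flask 68 mm in diameter, 165 mm high, beyond the stage on the left; origin under its centre. Leave alone
- flask_b: the same flask on the right. Leave alone
There are look-alikes about, which are no part of the job. Leave any green or red look-alike of the key_unit alone.

How it is judged:
On the way, in this order (a step that is already met when the one before it is completed fails the run):
1. the round cell is centred under the pointer and rests there (horizontal distance between round_cell and pointer_tip below 0.006 m and velocity of joint infeed between -0.01 and 0.01 m/s and velocity of joint cross between -0.01 and 0.01 m/s), for 0.5 s.
2. then the square cell is centred under the pointer, the key not yet pressed (horizontal distance between square_cell and pointer_tip below 0.006 m and value of joint key below 0.003 m), for 0.3 s.
At the end, for the whole second after the job is handed in: The square cell's centre is within 6 mm of the pointer (horizontally) and the robot is steadily holding the measuring key 6.5 to 13.5 mm down (half-way of 20 mm) with at least 2 N when the program ends and for the second after (horizontal distance between square_cell and pointer_tip below 0.006 m and value of joint key between 0.0065 and 0.0135 m and contact force between any of the fingers, the arm and key_unit above 2 N and velocity of joint key between -0.01 and 0.01 m/s); the arm keeps its last pose, push and grip.
It fails at once if the key is pressed to the bottom (beyond 18.5 mm) (value of joint key above 0.0185 m).
It fails at once if the tray or a flask is disturbed (moved over 15 mm or tipped) (distance of any of tray, flask_a, flask_b from where it was at the start of the episode above 0.015 m or angle between any of flask_a, flask_b's own z axis and vertical above 0.3 rad).
It also fails if it takes over 64 s, if anything falls off the work surface, if the arm or the gripper's body presses on something with over 40 N, if the wrist force passes 120 N, or if a joint passes its speed limit or range.

## Robot

A 7-joint arm with a two-finger parallel gripper is mounted at the origin on the work surface. World frame = base frame: x ahead of the robot, y to its left, z up, the work surface at z = 0. Lengths are in m, angles in rad, forces in N, time in s.
With the tool pointing down it reaches from about 0.4 to 0.9 m from the base axis. Payload 5.5 kg.
Tool frame: the origin (TCP) lies between the finger pads; the fingertips stand 17 mm ahead of it and the grasp point (between the pads) lies 2 mm behind it (arm.tip_extent is the z of the fingertips in the tool frame, in m); z points along the fingers, y is the line along which they close (so a half turn about z gives the same grasp; the last joint's range is limited). The gripper opens to 92 mm and grips with 3 to 60 N. Pads are 19 mm wide; open, the fingers measure 130 mm over their backs; the gripper's body (75 mm by 190 mm) begins 47 mm behind the grasp point.
Start: joints at [1.385, 0.501, -0.427, 1.55, 0.221, 1.138, -0.21], TCP at [0.282, -0.586, 0.244] pointing down, gripper open.
Joint ranges: [-2.88, 2.88], [-0.31, 2.03], [-1.54, 1.56], [0.2, 2.42], [-1.41, 4.55], [0.19, 2.02], [-2.57, 2.57]. Speed limits (rad/s): [2.57, 2.57, 3.14, 3.14, 3.14, 3.14, 3.14].

## Interface

Orientations are given as a rotation vector (axis times angle).
In Python, from plant import read_state, cams, workorder, arm gives the robot as it stands. The module is installed in compiled form; this text tells all that it offers.
- The arm moves only by the shell command python3 -m pendant 'ROWS' [OPENING] [FORCE]. ROWS is JSON, one flat list of numbers, 6 for each row, row after row: the shift along the world's x, y, z in units of 20 mm (1.0 is 20 mm), then the turn, a rotation vector about the world's x, y, z in units of 5 degrees (1.0 is 5 degrees). A call has 1 to 10 rows; each row shifts and turns the commanded pose from where the row before left it; what a row does not reach is not made up. A row lasts 1/12 s, in which the tool goes at most 41.7 mm and 7.16 degrees, less where a joint would pass 70% of its speed; a pose out of reach is approached as far as the arm can. A call with a number of a shift or a turn outside -1 to 1 is refused whole. A call with a gripper value outside its range is refused whole. OPENING is the closure, from 0 (fully open) to 1 (shut), set as the call begins (- or left out, the last holds). The fingers move at their own pace and stop on an object; FORCE is the grip in N (left out, the last holds). Time passes only in rows, so rows that do not move let the fingers close. It gives the time, the measured TCP pose, the force, the opening and the grip force at its end, in the units of the state.
- read_state(): the state, without advancing time (a new reading comes with each control period).
- cams.capture(name): name is "scene" or "top" or "wrist"; returns a dict with "pixels" (480x640x3 uint8, red, green, blue), "z_map" (480x640 float32, m along the optical axis (not along the pixel's ray), 0 where there is no reading), "fx", "fy", "cx", "cy" (pixels), "dist_coeffs" ([k1, k2, p1, p2, k3] as OpenCV has them; the pictures are not rectified), "rvec" (rotation vector, rad) and "tvec" (3), from world to camera coordinates, as OpenCV has them. Camera axes: x right, y down, z forward; pixel columns grow to the right and rows downward; lengths in m; the calibration is good to about 2 mm. A picture is of the moment at which its call begins.
- workorder.job_done(): hands the job in; it is judged then, once.
The state is a dict: "time": time; "joints": joint angles; "dq": joint speeds; "joint_torque": joint torques, N m; "ee_pos": TCP position; "orientation": TCP orientation; "force": force on the tool from outside, world axes, zero at the start; "torque": the same for the moment, N m; "opening": finger opening in m; "grip_force": force on a finger pad.
Only numpy, scipy, OpenCV 4.12 (cv2) and the standard library are available. Lean on these libraries where they do the work, as an engineer would, in place of code of your own. Each camera call takes 0.05 s, during which the arm holds its last target. There are 200 camera calls.

## Working session

There is one attempt and no reset: what is moved stays moved. The work goes in short steps, Python scripts to look and compute and a shell command to move; the robot and the scene stay as the last step left them, time stands still between calls to the robot, and variables do not carry over. Pictures are saved under pics/ and viewed, at most 10 in all, crops included, and the job is handed in when it is done.

```bash
mkdir -p pics; cat > h.py <<'E'
import numpy as np, cv2
from plant import read_state, cams, workorder, arm
def cap(n):
    d=cams.capture(n); np.savez(f'pics/{n}.npz',**d); return d
def ld(n): return dict(np.load(f'pics/{n}.npz'))
def ray(d,u,v):
    K=np.array([[d['fx'],0,d['cx']],[0,d['fy'],d['cy']],[0,0,1]],float)
    p=cv2.undistortPoints(np.array([[[u,v]]],float),K,np.array(d['dist_coeffs'],float))[0,0]
    R=cv2.Rodrigues(np.array(d['rvec'],float))[0]; t=np.array(d['tvec'],float).ravel()
    return -R.T@t, R.T@np.array([p[0],p[1],1.])
def atz(d,u,v,z):
    c,r=ray(d,u,v); return c+r*(z-c[2])/r[2]
def dep(d,u,v):
    c,r=ray(d,u,v); return c+r*d['z_map'][int(round(v)),int(round(u))]
E
python3 - <<'E'
from h import *
for n in('scene','top'):
    d=cap(n); cv2.imwrite(f'pics/{n}0.png',d['pixels'][...,::-1])
s=read_state(); print(s)
E
```

```text
{'time': 0.1, 'joints': array([ 1.38523554,  0.50178823, -0.42677374,  1.55132785,  0.22078579,
        1.13827656, -0.21031163]), 'dq': array([ 0.00026777, -0.00118305, -0.00154635, -0.0022167 , -0.00050097,
        0.00095884,  0.00032828]), 'joint_torque': array([-1.15076458e-02, -5.67867529e+01, -5.83873004e+00, -2.79911757e+01,
       -6.91631064e-02,  2.41921598e-02,  6.19745219e-05]), 'ee_pos': array([ 0.28169738, -0.58513244,  0.24276496]), 'orientation': array([-3.06115860e+00, -6.98624189e-01,  4.99201990e-04]), 'force': array([0.0859081 , 0.31525177, 0.32579069]), 'torque': array([ 0.03203125, -0.00295699, -0.00872051]), 'grip_force': 0.0, 'opening': 0.0917597125429472}
```

View pics/scene0.png

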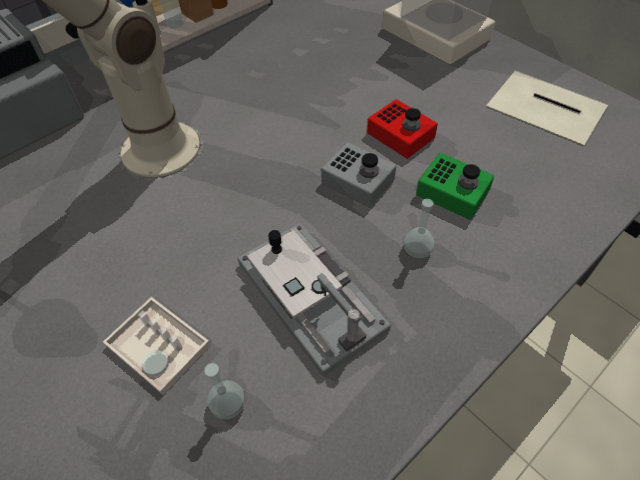

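View pics/top0.png

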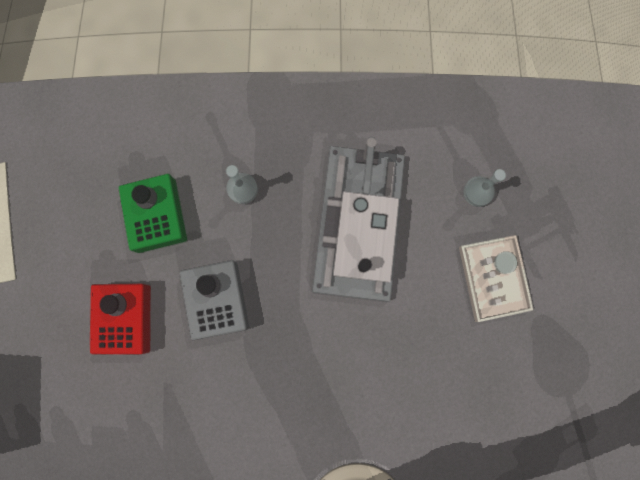

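The grey key unit is at top (212,300), with its key at (207,285). The red (120,318) and green (153,212) boxes are look-alikes, and the grey keypad is a dummy. The knob is at about (365,265), the round cell at (360,205), the square cell at (379,221), and the bracket arm runs (371,145)–(367,192). Next is one enlarged crop to check these.

```bash
python3 - <<'E'
from h import *
d=ld('top'); im=d['pixels'][...,::-1]
a=cv2.resize(im[135:305,310:410],None,fx=3.5,fy=3.5,interpolation=cv2.INTER_CUBIC)
b=cv2.resize(im[250:350,170:260],None,fx=3.5,fy=3.5,interpolation=cv2.INTER_CUBIC)
o=np.zeros((595,350+315,3),np.uint8); o[:,:350]=a; o[:350,350:]=b
cv2.imwrite('pics/crop1.png',o)
print(dep(d,370,150),dep(d,320,290),dep(d,365,264),dep(d,207,285),dep(d,215,305))
for u,v,z in[(365,265,.122),(361,205,.0735),(379,221,.0735),(207,285,.097)]: print(atz(d,u,v,z))
E
```

```text
[ 0.75417059 -0.02257028  0.13802286] [0.47846702 0.07759124 0.02708217] [ 0.5248936  -0.01065123  0.1225129 ] [0.4840402  0.30567382 0.10005157] [0.44491132 0.29729179 0.05554155]
[ 0.52296218 -0.01067725  0.122     ]
[ 0.65454072 -0.00839795  0.0735    ]
[ 0.62037546 -0.04584316  0.0735    ]
[0.48421903 0.30633381 0.097     ]
```

View pics/crop1.png

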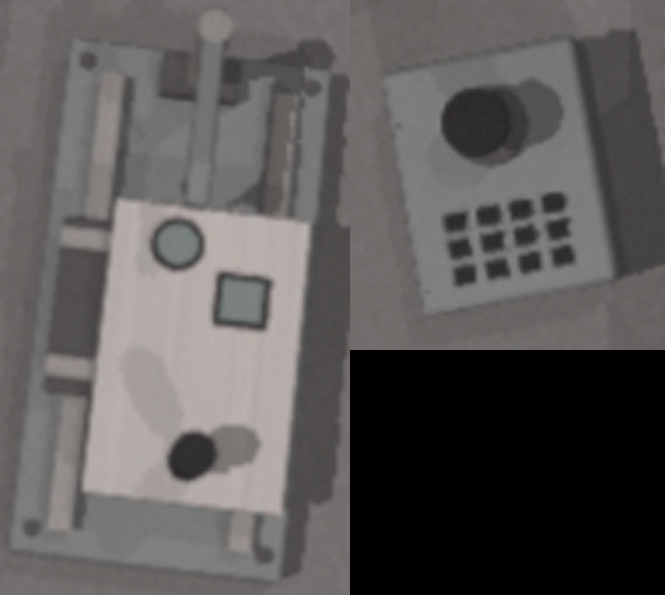

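```bash
python3 - <<'E'
from h import *
d=ld('top')
def P(x,y,z): return atz(d,310+(x+.5)/3.5-.5,135+(y+.5)/3.5-.5,z)[:2]
TL,TR,BL,BR=[P(x,y,.03) for x,y in[(73,38),(330,73),(12,548),(283,580)]]
print(TL,TR,BL,BR)
for a,b in((BL,TL),(BR,TR),(TR,TL),(BR,BL)): print(np.linalg.norm(b-a),np.degrees(np.arctan2(*(b-a)[::-1])))
r,s=P(178,244,.0735),P(242,301,.0735); print('r,s',r,s)
print('rs yaw',np.degrees(np.arctan2(*(r-s)[::-1])-np.arctan2(42,30)))
e=[P(187,203,.135),P(211,203,.135)];print('bracket end',e,np.mean(e,0)); print('bracket far',P(204,60,.135))
for yaw in(np.radians([-3,-4,-5,-6,-7,-8])):
    R=np.array([[np.cos(yaw),-np.sin(yaw)],[np.sin(yaw),np.cos(yaw)]])
    o1=(TL+TR+BL+BR)/4+R@[.055,0]; o2=np.mean(e,0)+R@[.017,0]
    k=r-R@[.130,.020]; k2=s-R@[.1,-.022]
    print(np.degrees(yaw),'ptr',o1,o2,'knob',k,k2,'err joint r',R.T@(o1-r),R.T@(o1-s))
print('knob head',P(193,457,.122),'key',atz(d,170+(478)/3.5-100,250+123/3.5,.097))
print('key',atz(d,170+(128)/3.5,250+123/3.5,.097))
E
```

```text
[0.80028191 0.05427685] [ 0.77814689 -0.11039357] [0.47571898 0.0924115 ] [ 0.4559119 -0.0733495]
0.3267955727398257 -6.701266476937549
0.32435728543263925 -6.557922965879443
0.16615145024103706 82.34418390527037
0.1669401975408374 83.18593416825126
r,s [ 0.65592171 -0.00735993] [ 0.62113611 -0.04540487]
rs yaw -6.899913171492058
bracket end [array([ 0.66625701, -0.00747992]), array([ 0.66632275, -0.02118366])] [ 0.66628988 -0.01433179]
bracket far [ 0.75135885 -0.01861768]
-3.0000000000000004 ptr [ 0.68243954 -0.01214216] [ 0.68326658 -0.0152215 ] knob [ 0.52505315 -0.02052885] [ 0.52242455 -0.01820142] err joint r [ 0.02673177 -0.00338783] [0.05947858 0.0364255 ]
-4.0 ptr [ 0.68238094 -0.01310028] [ 0.68324847 -0.01551765] knob [ 0.52484326 -0.01824287] [ 0.52291435 -0.01648281] err joint r [ 0.0267952  -0.00388067] [0.05884219 0.03649811]
-5.0 ptr [ 0.68230563 -0.01405724] [ 0.68322519 -0.01581344] knob [ 0.52467329 -0.01595358] [ 0.52343407 -0.01477301] err joint r [ 0.02686723 -0.00437232] [0.05820462 0.03655961]
-6.000000000000001 ptr [ 0.68221362 -0.01501274] [ 0.68319675 -0.01610877] knob [ 0.5245433  -0.01366167] [ 0.52398355 -0.01307254] err joint r [ 0.02694782 -0.00486264] [0.05756608 0.03660997]
-7.0 ptr [ 0.68210496 -0.01596649] [ 0.68316316 -0.01640357] knob [ 0.52445333 -0.01136784] [ 0.52456262 -0.01138192] err joint r [ 0.02703695 -0.00535147] [0.05692676 0.03664918]
-8.0 ptr [ 0.68197966 -0.0169182 ] [ 0.68312444 -0.01669773] knob [ 0.5244034  -0.00907279] [ 0.52517111 -0.00970166] err joint r [ 0.02713461 -0.00583868] [0.05628685 0.03667722]
knob head [ 0.52253756 -0.01024829] key [0.48392449 0.30720386 0.097     ]
key [0.48392449 0.30720386 0.097     ]
```

```bash
python3 -m pendant '[0.4,1,0,0,0,0, 0.4,1,0,0,0,0, 0.4,1,0,0,0,0, 0.4,1,0,0,0,0, 0.4,1,0,0,0,0, 0.4,1,0,0,0,0, 0.4,1,0,0,0,0, 0.4,1,0,0,0,0, 0.4,1,0,0,0,0, 0.4,1,0,0,0,0]' 0; python3 -m pendant '[0.4,1,0,0,0,0, 0.4,1,0,0,0,0, 0.4,1,0,0,0,0, 0.4,1,0,0,0,0, 0.4,1,0,0,0,0, 0.4,1,0,0,0,0, 0.4,1,0,0,0,0, 0.4,1,0,0,0,0, 0.4,1,0,0,0,0, 0.4,1,0,0,0,0]'; python3 -m pendant '[0.4,1,0,0,0,0, 0.4,1,0,0,0,0, 0.4,1,0,0,0,0, 0.4,1,0,0,0,0, 0.4,1,0,0,0,0, 0.4,1,0,0,0,0, 0.4,1,0,0,0,0, 0.4,1,0,0,0,0, 0,0,0,0,0,0, 0,0,0,0,0,0]'; python3 -c "
from h import *
print(read_state()['joints'])
d=cap('wrist'); cv2.imwrite('pics/w1.png',d['pixels'][...,::-1])"
```

```text
time: 0.93
ee_pos: [0.3621, -0.3844, 0.2434]
orientation: [-3.062, -0.699, 0.001]
force: [-0.1, -0.1, 0.6]
opening: 0.0919
grip_force: 0.0
time: 1.77
ee_pos: [0.442, -0.1845, 0.2435]
orientation: [-3.063, -0.699, 0.001]
force: [1.2, -0.6, -0.2]
opening: 0.0916
grip_force: 0.0
time: 2.6
ee_pos: [0.506, -0.0243, 0.2435]
orientation: [-3.061, -0.704, 0.001]
force: [0.1, -0.2, 0.1]
opening: 0.0919
grip_force: 0.0
[ 0.628518    0.28963454 -0.74270706  1.8977691   0.22528495  1.03947813
 -1.32760047]
```

View pics/w1.png

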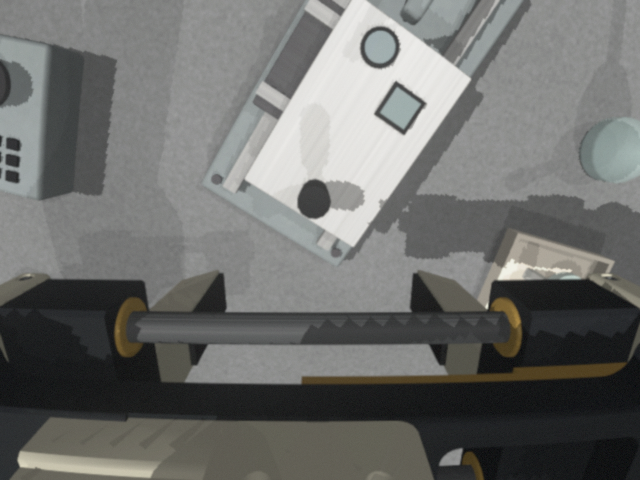

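The wrist view shows the knob head at (314,199), the round cell at (380,47), the square cell at (401,107) and the nozzle end near (410,12). The grey key is at the left edge.

```bash
python3 - <<'E'
from h import *
d=ld('wrist')
r=atz(d,380,47,.0735)[:2]; s=atz(d,401,107,.0735)[:2]; k=atz(d,314,199,.122)[:2]
yaw=np.arctan2(*(r-s)[::-1])-np.arctan2(42,30); print(r,s,k,np.degrees(yaw))
R=np.array([[np.cos(yaw),-np.sin(yaw)],[np.sin(yaw),np.cos(yaw)]])
print(r-R@[.13,.02],s-R@[.1,-.022],dep(d,314,199), atz(d,410,12,.079))
E
```

```text
[ 0.65922801 -0.00713577] [ 0.62543964 -0.04527618] [ 0.53026787 -0.01001532] -5.999871124948753
[ 0.52784961 -0.0134378 ] [ 0.52828701 -0.01294407] [ 0.53026383 -0.01001697  0.12197595] [ 0.69157296 -0.01600103  0.079     ]
```

```bash
python3 -m pendant '[0.52,0.31,0,0,0,0, 0.52,0.31,0,0,0,0, 0,0,-0.8,0,0,0, 0,0,-0.8,0,0,0, 0,0,-0.8,0,0,0, 0,0,-0.8,0,0,0, 0,0,-0.8,0,0,0, 0,0,-0.8,0,0,0, 0,0,-0.7,0,0,0, 0,0,-0.7,0,0,0]' 0;  python3 -m pendant '[0,0,-0.6,0,0,0, 0,0,0,0,0,0, 0,0,0,0,0,0]'; python3 -c "
from h import *
d=cap('wrist'); cv2.imwrite('pics/w2.png',d['pixels'][...,::-1])"
```

```text
time: 3.48
ee_pos: [0.5277, -0.0135, 0.1187]
orientation: [-3.063, -0.697, -0.0]
force: [-0.5, -0.4, -0.7]
opening: 0.0917
grip_force: 0.0
time: 3.73
ee_pos: [0.5269, -0.0132, 0.1072]
orientation: [-3.062, -0.699, 0.002]
force: [0.2, -0.7, 0.2]
opening: 0.0913
grip_force: 0.0
```

View pics/w2.png

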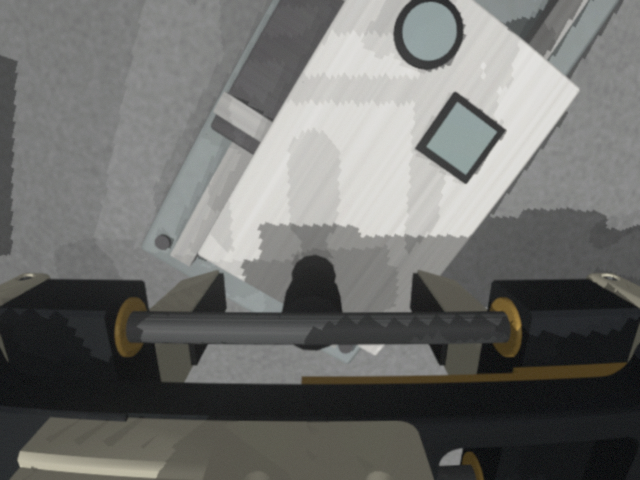

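The knob head (313,285) is centred between the pads, so I close the gripper.

```bash
python3 -m pendant '[0,0,0,0,0,0, 0,0,0,0,0,0, 0,0,0,0,0,0, 0,0,0,0,0,0, 0,0,0,0,0,0, 0,0,0,0,0,0, 0,0,0,0,0,0, 0,0,0,0,0,0]' 1 30;python3 - <<'E'
from h import *
for n in('wrist','top'):
    d=cap(n)
    im=d['pixels'][...,::-1]
    if n=='top':
        cv2.imwrite('pics/t2.png',cv2.resize(im[135:305,310:410],None,fx=3.5,fy=3.5,interpolation=cv2.INTER_CUBIC))
E
```

```text
time: 4.45
ee_pos: [0.5269, -0.0132, 0.1078]
orientation: [3.063, 0.699, 0.0]
force: [0.7, 0.2, 0.1]
opening: 0.043
grip_force: 0.0
```

View pics/t2.png

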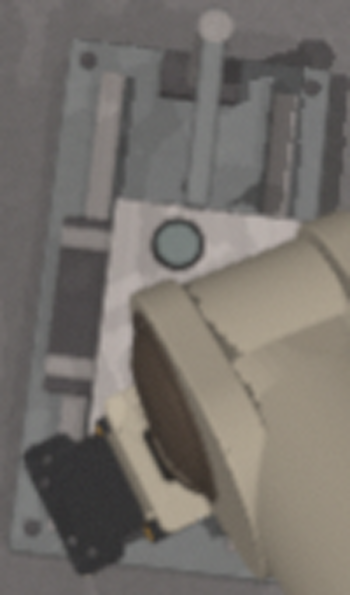

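The top view still shows the round cell at crop (178,244), so it hasn't moved. The bracket tip is at (199,203). The fingers are still closing.

```bash
python3 -m pendant '[0,0,0,0,0,0, 0,0,0,0,0,0, 0,0,0,0,0,0, 0,0,0,0,0,0, 0,0,0,0,0,0, 0,0,0,0,0,0]' 1 30
```

```text
time: 5.05
ee_pos: [0.5267, -0.0128, 0.1077]
orientation: [-3.062, -0.7, 0.0]
force: [-2.6, 2.2, 1.2]
opening: 0.0256
grip_force: 30.0
```

```bash
python3 -m pendant '[0.27,-0.09,0,0,0,0, 0.27,-0.09,0,0,0,0, 0.27,-0.09,0,0,0,0, 0.27,-0.09,0,0,0,0, 0.27,-0.08,0,0,0,0, 0,0,0,0,0,0, 0,0,0,0,0,0, 0,0,0,0,0,0]';python3 - <<'E'
from h import *
d=cap('top'); w=cap('wrist')
a=cv2.resize(d['pixels'][135:235,310:410,::-1],None,fx=4,fy=4,interpolation=cv2.INTER_CUBIC)
b=cv2.resize(w['pixels'][0:250,300:550,::-1],(400,400))
cv2.imwrite('pics/c3.png',np.hstack([a,b]))
E
```

```text
time: 5.72
ee_pos: [0.5548, -0.0226, 0.1077]
orientation: [3.062, 0.698, 0.003]
force: [3.0, 0.6, -2.7]
opening: 0.0254
grip_force: 30.0
```

View pics/c3.png

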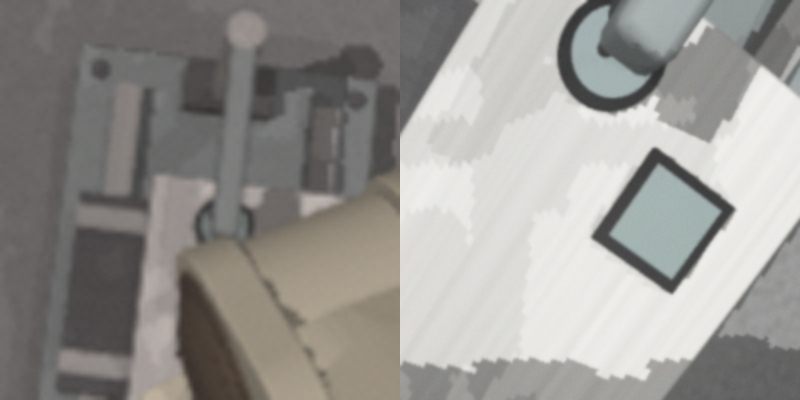

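The right half (wrist) shows the nozzle tip at crop (605,48), over the round cell, whose centre is near (611,55). The square cell's centre is at (664,221).

```bash
cat >> h.py <<'E'
def stage(v,y=np.radians(-6.8)):
    return np.array([[np.cos(y),np.sin(y)],[-np.sin(y),np.cos(y)]])@v
E
python3 - <<'E'
from h import *
d=ld('wrist'); W=lambda x,y,z: atz(d,300+(x-400+.5)*.625-.5,(y+.5)*.625-.5,z)[:2]
p=W(605,48,.079); s=W(664,221,.0735); r=W(611,55,.0735)
print(p,s,r,'r-s',stage(r-s),'ptr-r',stage(p-r),'ptr-r via s',stage(p-s)-[.03,.042])
t=ld('top'); T=lambda x,y,z: atz(t,310+(x+.5)/4-.5,135+(y+.5)/4-.5,z)[:2]
print('top r',T(224.5,222,.0735))
E
```

```text
[ 0.68552847 -0.01478855] [ 0.65324391 -0.05602537] [ 0.68670009 -0.01804864] r-s [0.02872423 0.04167093] ptr-r [-0.00154939  0.00309843] ptr-r via s [-0.00282516  0.00276936]
top r [ 0.68680075 -0.01890659]
```

```bash
python3 -m pendant '[-0.11,0.15,0,0,0,0, 0,0,0,0,0,0, 0,0,0,0,0,0, 0,0,0,0,0,0, 0,0,0,0,0,0, 0,0,0,0,0,0]';python3 - <<'E'
from h import *
w=cap('wrist')
cv2.imwrite('pics/w4.png',cv2.resize(w['pixels'][0:200,330:530,::-1],(600,600),interpolation=cv2.INTER_CUBIC))
E
```

```text
time: 6.32
ee_pos: [0.5512, -0.0193, 0.1077]
orientation: [3.063, 0.699, -0.001]
force: [-1.0, -2.3, -1.1]
opening: 0.0253
grip_force: 30.0
```

View pics/w4.png

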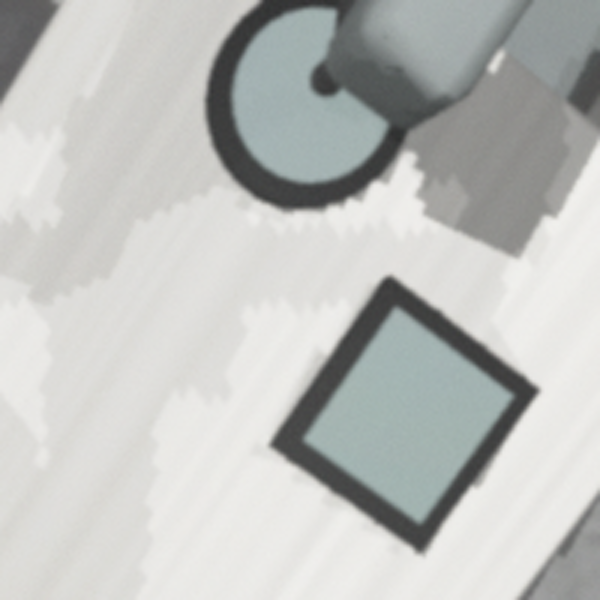

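Nozzle tip is at (323,82), round-cell centre near (313,95), and square-cell centre (405,415).

```bash
python3 - <<'E'
from h import *
d=ld('wrist'); W=lambda x,y,z: atz(d,330+(x+.5)/3-.5,(y+.5)/3-.5,z)[:2]
p=W(323,82,.079); s=W(405,415,.0735); r=W(313,95,.0735)
print(p,s,r,'r-s',stage(r-s),'ptr-r',stage(p-r),'via s',stage(p-s)-[.03,.042])
print('to sq world', p-s, 'stage',stage(p-s))
E
python3 -m pendant '[0,0,0,0,0,0, 0,0,0,0,0,0, 0,0,0,0,0,0, 0,0,0,0,0,0, 0,0,0,0,0,0, 0,0,0,0,0,0, 0,0,0,0,0,0, 0,0,0,0,0,0, 0,0,0,0,0,0]'
```

```text
[ 0.68505532 -0.01467413] [ 0.64982257 -0.05263544] [ 0.68482584 -0.0150937 ] r-s [0.03031194 0.04142218] ptr-r [0.00017818 0.00044379] via s [ 0.00049013 -0.00013403]
to sq world [0.03523274 0.03796131] stage [0.03049013 0.04186597]
time: 7.12
ee_pos: [0.5515, -0.019, 0.1077]
orientation: [-3.063, -0.699, 0.0]
force: [-2.8, -1.1, 1.5]
opening: 0.0251
grip_force: 30.0
```

The round cell is centred to under 1 mm and has rested over a second. Now the square cell.

```bash
python3 -m pendant '[0.29,0.31,0,0,0,0, 0.29,0.31,0,0,0,0, 0.29,0.31,0,0,0,0, 0.29,0.32,0,0,0,0, 0.29,0.32,0,0,0,0, 0.29,0.32,0,0,0,0, 0,0,0,0,0,0, 0,0,0,0,0,0, 0,0,0,0,0,0, 0,0,0,0,0,0]';python3 - <<'E'
from h import *
w=cap('wrist')
cv2.imwrite('pics/w5.png',cv2.resize(w['pixels'][0:200,330:530,::-1],(600,600),interpolation=cv2.INTER_CUBIC))
E
```

```text
time: 7.95
ee_pos: [0.587, 0.0198, 0.1077]
orientation: [-3.061, -0.7, -0.003]
force: [1.6, 1.5, -2.9]
opening: 0.0251
grip_force: 30.0
```

View pics/w5.png

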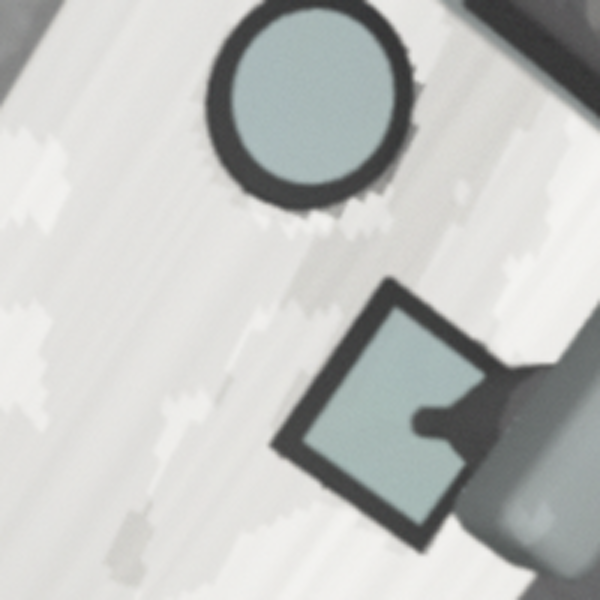

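The nozzle tip is at about (423,422), over the square cell, whose centre is (405,415).

```bash
python3 - <<'E'
from h import *
d=ld('wrist'); W=lambda x,y,z: atz(d,330+(x+.5)/3-.5,(y+.5)/3-.5,z)[:2]
s=W(405,415,.0735)
for x in(420,425):
    p=W(x,422,.079); print(p,s,'world',p-s,'stage',stage(p-s))
E
```

```text
[ 0.68499008 -0.01420684] [ 0.68577746 -0.01349798] world [-0.00078738 -0.00070885] stage [-0.00069791 -0.0007971 ]
[ 0.68535566 -0.01493576] [ 0.68577746 -0.01349798] world [-0.0004218  -0.00143778] stage [-0.0002486  -0.00147761]
```

Centred to about 1 mm. I release and rise.

```bash
python3 -m pendant '[0,0,0,0,0,0, 0,0,0,0,0,0, 0,0,0,0,0,0, 0,0,0,0,0,0, 0,0,0,0,0,0, 0,0,0,0,0,0, 0,0,0,0,0,0, 0,0,0,0,0,0]' 0.3; python3 -m pendant '[0,0,0.5,0,0,0, 0,0,0.8,0,0,0, 0,0,1,0,0,0, 0,0,1,0,0,0, 0,0,1,0,0,0, 0,0,0.8,0,0,0]'; python3 - <<'E'
from h import *
w=cap('wrist')
cv2.imwrite('pics/w6.png',w['pixels'][0:300,:,::-1])
print(read_state()['joints'])
E
```

```text
time: 8.67
ee_pos: [0.5864, 0.0187, 0.1078]
orientation: [3.063, 0.699, 0.0]
force: [0.0, 0.5, -0.8]
opening: 0.0641
grip_force: 0.0
time: 9.17
ee_pos: [0.5869, 0.0191, 0.2121]
orientation: [3.062, 0.7, 0.003]
force: [-0.2, -0.3, -0.3]
opening: 0.0642
grip_force: 0.0
[ 0.44916949  0.4719278  -0.69211659  1.73649945  0.34242139  1.05033181
 -1.48194309]
```

View pics/w6.png

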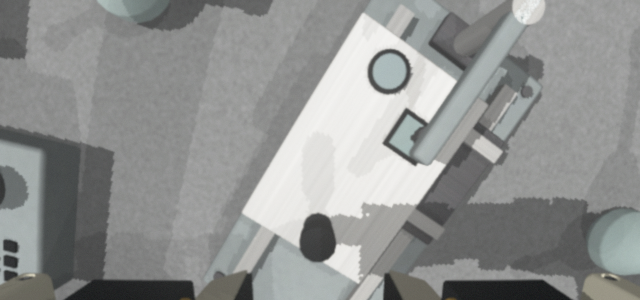

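The square cell is still under the nozzle tip (415,137) after release. Now I go above the key with the fingers shut.

```bash
python3 -m pendant '[-0.34,0.96,0,0,0,0, -0.34,0.96,0,0,0,0, -0.34,0.96,0,0,0,0, -0.34,0.96,0,0,0,0, -0.34,0.96,0,0,0,0, -0.34,0.96,0,0,0,0, -0.34,0.96,0,0,0,0, -0.34,0.96,0,0,0,0, -0.34,0.96,0,0,0,0, -0.34,0.96,0,0,0,0]' 1 30; python3 -m pendant '[-0.34,0.96,0,0,0,0, -0.34,0.96,0,0,0,0, -0.34,0.96,0,0,0,0, 0,0,0,0,0,0, 0,0,0,0,0,0]'; python3 - <<'E'
from h import *
for n in('wrist','top'):
    w=cap(n); z=w['z_map']; c,_=ray(w,320,240)
    K=np.array([[w['fx'],0,w['cx']],[0,w['fy'],w['cy']],[0,0,1]],float)
    uv=np.argwhere(z>0)[:,::-1].astype(float)
    p=cv2.undistortPoints(uv[:,None],K,w['dist_coeffs'].astype(float))[:,0]
    R=cv2.Rodrigues(w['rvec'].astype(float))[0]
    zz=z[z>0][:,None]; X=(np.c_[p,np.ones(len(p))]*zz-w['tvec'].ravel())@R
    m=(abs(X[:,2]-.0985)<.005)&(np.hypot(X[:,0]-.485,X[:,1]-.306)<.04); Q=X[m]
    print(n,m.sum(), Q.size and (Q.min(0),Q.max(0),Q.mean(0), np.median(Q[:,2]), cv2.minEnclosingCircle(Q[:,:2].astype(np.float32))))
print(read_state()['joints'])
E
```

```text
time: 10.05
ee_pos: [0.518, 0.2117, 0.2101]
orientation: [3.063, 0.699, 0.0]
force: [0.1, 0.3, -0.8]
opening: 0.0029
grip_force: 0.0
time: 10.47
ee_pos: [0.4973, 0.2698, 0.2101]
orientation: [-3.061, -0.704, -0.001]
force: [0.3, 0.3, 0.4]
opening: 0.0003
grip_force: 0.0
wrist 2051 (array([0.46936525, 0.29195234, 0.09350934]), array([0.50791228, 0.33044015, 0.09960566]), array([0.48950917, 0.31127683, 0.09731874]), np.float64(0.09735775239044551), ((0.48865416646003723, 0.31116461753845215), 0.019819514825940132))
top 0 0
[ 0.04540235  0.45602437 -0.75198011  1.7924003   0.35839937  1.03488938
 -1.9648233 ]
```

```bash
python3 -m pendant '[-0.2,1,0,0,0,0, -0.2,1,0,0,0,0, 0,0,-0.8,0,0,0, 0,0,-0.8,0,0,0, 0,0,-0.8,0,0,0, 0,0,-0.8,0,0,0, 0,0,-0.6,0,0,0, 0,0,-0.5,0,0,0, 0,0,0,0,0,0, 0,0,0,0,0,0]'; python3 -c "
from plant import arm; print(arm.tip_extent)"
```

```text
time: 11.4
ee_pos: [0.4901, 0.3079, 0.1235]
orientation: [3.063, 0.698, -0.001]
force: [-0.1, -0.3, 0.3]
opening: 0.0003
grip_force: 0.0
0.017
```

```bash
for i in 1; do python3 -m pendant '[0,0.1,-0.1,0,0,0, 0,0,-0.1,0,0,0, 0,0,-0.1,0,0,0, 0,0,-0.1,0,0,0, 0,0,-0.1,0,0,0, 0,0,-0.1,0,0,0, 0,0,0,0,0,0, 0,0,0,0,0,0, 0,0,0,0,0,0]'; done
```

```text
time: 12.15
ee_pos: [0.4903, 0.3105, 0.112]
orientation: [-3.063, -0.699, -0.001]
force: [-0.7, 0.2, 3.4]
opening: 0.0003
grip_force: 1.7
```

```bash
python3 -m pendant '[0,0,-0.1,0,0,0, 0,0,-0.1,0,0,0, 0,0,-0.1,0,0,0, 0,0,-0.1,0,0,0, 0,0,0,0,0,0, 0,0,0,0,0,0, 0,0,0,0,0,0, 0,0,0,0,0,0]'; python3 - <<'E'
from h import *
w=cap('scene'); 
f=[]
print(read_state()['force'],read_state()['ee_pos'])
d=cap('top'); s0=None
E
```

```text
time: 12.82
ee_pos: [0.4903, 0.3105, 0.104]
orientation: [3.063, 0.699, 0.001]
force: [-0.8, 0.2, 7.3]
opening: 0.0006
grip_force: 3.3
[-1.44859062 -1.27195503  6.9294882 ] [0.49026542 0.31050921 0.10401574]
```

```bash
python3 -m pendant '[0,0,0,0,0,0, 0,0,0,0,0,0, 0,0,0,0,0,0, 0,0,0,0,0,0, 0,0,0,0,0,0, 0,0,0,0,0,0]'; python3 -c "
from plant import workorder; print(workorder.job_done())"
```

```text
time: 13.42
ee_pos: [0.4903, 0.3106, 0.104]
orientation: [-3.063, -0.699, -0.001]
force: [-0.2, -1.2, 6.8]
opening: 0.0004
grip_force: 3.3
the job is handed in; nothing more can be done
None
```

I centred the blank under the pointer and left it there for over a second, then centred the sample to about 1 mm. The job was handed in with the measuring key held about 10 mm down at about 7 N; the hand-in returned no verdict.

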